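# Find the incubator hatch that has been let go and push it open

### The arm

A 6-joint arm with a two-finger parallel gripper is mounted at the origin on a cart in front of the work surface, level with it; the furniture and walls round the work are solid. World frame = base frame: x ahead of the robot, y to its left, z up, the work surface at z = 0. Lengths are in mm, angles in rad, forces in N, time in s.
With the tool pointing down it reaches from about 300 to 775 mm from the base axis. Payload 14.6 kg.
Tool frame: the origin (TCP) lies midway between the tips of the shut fingers; the grasp point (between the pads) lies behind it (manip.grip_depth is the z of the grasp point in the tool frame, in mm); z points along the fingers, y is the line along which they close (so a half turn about z gives the same grasp; the last joint's range is limited). The gripper opens to 94 mm and grips with 3 to 60 N. Pads are 16 mm wide; open, the fingers measure 119 mm over their backs; the gripper's body (75 mm by 177 mm) begins 78 mm behind the grasp point.
Start: joints at [-1.288, 0.3, 1.521, -0, 1.321, -0.067], TCP at [188.483, -516.685, 205.446] pointing down, gripper open.
Joint ranges: [-3.03, 3.03], [-0.79, 2.21], [0.23, 2.52], [-1.04, 4.18], [0, 3.07], [-2.55, 2.55]. Speed limits (rad/s): [2.22, 2.22, 2.57, 3.14, 3.14, 3.14].

### API

Orientations are given as [roll, pitch, yaw] about the fixed x, y, z axes, in that order (R = Rz(yaw) Ry(pitch) Rx(roll)).
In Python, from cell import manip, cams, readout gives the robot as it stands (manip), with the cameras (cams) and the readings (readout).
- The arm moves only by the shell command python3 nudge.py FILE [OPENING] [FORCE], which reads ROWS from the file FILE. ROWS is a JSON object whose key "offsets" holds a list of rows, 1 to 5 of them, each of 6 numbers: dx, dy, dz in mm, then a rotation vector rx, ry, rz in rad; each row is the pose to reach, as a shift and turn from the pose commanded when the command began, along the tool's axes at that moment; what a row does not reach only later rows make up. A row lasts 1/10 s, in which the tool goes at most 50 mm and 0.15 rad, less where a joint would pass 70% of its speed; a pose out of reach is approached as far as the arm can. OPENING is the finger opening in mm, set as the command begins (- or left out keeps the last). The fingers move at their own pace and stop on an object; FORCE is the grip in N (left out, the last holds). Time passes only in rows, so rows that do not move let the fingers close. It prints the time, the measured TCP pose, the force, the opening and the grip force at its end. Input that does not fit is refused with a message, and nothing moves.
- readout.read_state(): the state, without advancing time (a new reading comes with each control period).
- cams.camera(name): name is "scene" or "top" or "wrist"; returns (picture, depth): 384x512x3 uint8, red, green, blue; 384x512 float32, mm along the optical axis (not along the pixel's ray), 0 where there is no reading.
- cams.camera_info(name): a dict with "K" (3x3 intrinsics, pixels), "rvec" (rotation vector, rad) and "tvec" (3), from world to camera coordinates, as OpenCV has them; the wrist camera has in their place "mount" (4x4, takes a point from camera to tool coordinates, whose origin is the TCP and whose axes are the flange's). Camera axes: x right, y down, z forward; pixel columns grow to the right and rows downward; lengths in mm; the calibration is good to about 2 mm. A picture is of the moment at which its call begins: read the wrist's pose just before it. camera_info takes no time and is no camera call.
- manip.sign_off(): hands the job in; it is judged then, once.
The state is a dict: "clock": time; "joints": joint angles; "qd": joint speeds; "effort": joint torques, N m; "eef_pos": TCP position; "eef_rot": TCP orientation; "wrist_force": force on the tool from outside, world axes, zero at the start; "moment": the same for the moment, N m; "finger_gap": finger opening in mm; "finger_force": force on a finger pad.
Only numpy, scipy, OpenCV 4.12 (cv2) and the standard library are available. Lean on these libraries where they do the work, as an engineer would, in place of code of your own. Each camera call takes 0.05 s, during which the arm holds its last target. There are 200 camera calls.

### The job

One of the four bays of the incubator has finished and its hidden catch has let go, but the four slate-blue hatches look alike. With the fingertips press lightly on the round pads at the far ends of the hatches, one after another, until you find the one that rocks instead of standing firm; then push its raised near edge up and over, past upright, until it leans back against its stop, so that the vials inside can be reached. Leave the other hatches shut, force nothing, do not pick up, knock or shift anything else on the bench, and finish with the hand clear.

Things in the scene. Friction and masses are not known exactly. Their poses are not given: they have to be found in the camera images.
- incubator: incubator, white, fixed to the bench, 160 mm deep (x, away from the robot), 368 wide (y, left), 100 high; origin at the centre of its underside, yaw up to 0.2. Flush in its top: four slate-blue hatches in a row along y, 88 apart, each 105 (x) by 76 (y) by 6 mm, in 1.5 mm gaps. Each turns on a pin along y, 8 mm behind the origin, 3 mm below the top: 60 mm of hatch before the pin, 45 mm behind it
- hatch_1 (a joint): tilt of the leftmost hatch seen from the robot, rad: 0 shut and flush (up to 0.02 at the start), growing as its far end sinks and its near edge rises; 1.57 upright, 1.9 leaning back, away from the robot, on its stop. Its hinge is stiff: the hatch stays at any angle at which it is left, and takes about 2 to 3 N to tip or push
- hatch_1_pad (a point): centre of the round black 26 mm pad on the top face of the leftmost hatch, 31 mm behind its pin, 14 mm before its far edge. Pressed here, a caught hatch is firm: it gives 1 to 3 mm at 10 N; the free one (any of the four, by chance) sinks on at 2 to 3 N into the bay, which has 40 mm of free depth here
- hatch_1_edge (a point): middle of the near edge of the leftmost hatch, on its top face, 60 mm before its pin; moves with the hatch. The hatch is smooth (fingers slide on it) and the edge rises clear of the casing when the pad is pressed down: 39 mm up when the hatch is at 0.7 rad
- hatch_2 (a joint): tilt of the second from the left hatch seen from the robot, rad: 0 shut and flush (up to 0.02 at the start), growing as its far end sinks and its near edge rises; 1.57 upright, 1.9 leaning back, away from the robot, on its stop. Its hinge is stiff: the hatch stays at any angle at which it is left, and takes about 2 to 3 N to tip or push
- hatch_2_pad (a point): centre of the round black 26 mm pad on the top face of the second from the left hatch, 31 mm behind its pin, 14 mm before its far edge. Pressed here, a caught hatch is firm: it gives 1 to 3 mm at 10 N; the free one (any of the four, by chance) sinks on at 2 to 3 N into the bay, which has 40 mm of free depth here
- hatch_2_edge (a point): middle of the near edge of the second from the left hatch, on its top face, 60 mm before its pin; moves with the hatch. The hatch is smooth (fingers slide on it) and the edge rises clear of the casing when the pad is pressed down: 39 mm up when the hatch is at 0.7 rad
- hatch_3 (a joint): tilt of the third from the left hatch seen from the robot, rad: 0 shut and flush (up to 0.02 at the start), growing as its far end sinks and its near edge rises; 1.57 upright, 1.9 leaning back, away from the robot, on its stop. Its hinge is stiff: the hatch stays at any angle at which it is left, and takes about 2 to 3 N to tip or push
- hatch_3_pad (a point): centre of the round black 26 mm pad on the top face of the third from the left hatch, 31 mm behind its pin, 14 mm before its far edge. Pressed here, a caught hatch is firm: it gives 1 to 3 mm at 10 N; the free one (any of the four, by chance) sinks on at 2 to 3 N into the bay, which has 40 mm of free depth here
- hatch_3_edge (a point): middle of the near edge of the third from the left hatch, on its top face, 60 mm before its pin; moves with the hatch. The hatch is smooth (fingers slide on it) and the edge rises clear of the casing when the pad is pressed down: 39 mm up when the hatch is at 0.7 rad
- hatch_4 (a joint): tilt of the rightmost hatch seen from the robot, rad: 0 shut and flush (up to 0.02 at the start), growing as its far end sinks and its near edge rises; 1.57 upright, 1.9 leaning back, away from the robot, on its stop. Its hinge is stiff: the hatch stays at any angle at which it is left, and takes about 2 to 3 N to tip or push
- hatch_4_pad (a point): centre of the round black 26 mm pad on the top face of the rightmost hatch, 31 mm behind its pin, 14 mm before its far edge. Pressed here, a caught hatch is firm: it gives 1 to 3 mm at 10 N; the free one (any of the four, by chance) sinks on at 2 to 3 N into the bay, which has 40 mm of free depth here
- hatch_4_edge (a point): middle of the near edge of the rightmost hatch, on its top face, 60 mm before its pin; moves with the hatch. The hatch is smooth (fingers slide on it) and the edge rises clear of the casing when the pad is pressed down: 39 mm up when the hatch is at 0.7 rad
- beaker: clear plastic beaker, 65 mm wide, 77 mm high, standing loose to the left of the incubator; origin at the centre of its underside
- bottle_amber: amber bottle with a black cap, 55 mm wide, 112 mm high, standing loose behind the incubator; origin at the centre of its underside
- label_tape: yellow roll of tape, 58 mm across, 19 mm high, lying loose in front of the incubator; origin at the centre of its underside
- forceps: steel forceps, 14 x 122 x 8 mm, lying loose in front of the incubator, long side along their y; origin at the centre of the underside

How it is judged:
By the outcome, as a careful person would: the job done as asked, in the order asked, and still so for the second after the job is handed in, with the robot touching nothing.
It also fails if it takes over 58 s, if anything falls off the work surface, if the arm or the gripper's body presses on something with over 40 N, if the wrist force passes 120 N, or if a joint passes its speed limit or range.

## Working session

There is one attempt and no reset: what is moved stays moved. The work goes in short steps, Python scripts to look and compute and a shell command to move; the robot and the scene stay as the last step left them, time stands still between calls to the robot, and variables do not carry over. Pictures are saved under pics/ and viewed, at most 10 in all, crops included, and the job is handed in when it is done.

```bash
ls; mkdir -p pics; python3 - <<'E'
from cell import manip, cams, readout
import cv2,numpy as np
for n in("scene","top"):
    p,d=cams.camera(n); cv2.imwrite(f"pics/{n}0.png",p[...,::-1]); np.savez(f"pics/{n}0.npz",p=p,d=d)
    print(n,cams.camera_info(n))
s=readout.read_state(); print(s, manip.grip_depth)
E
```

```text
cell.py
nudge.py
pics
scene {'K': array([[385.87918857,   0.        , 253.47891933],
       [  0.        , 385.87918857, 188.48512283],
       [  0.        ,   0.        ,   1.        ]]), 'rvec': array([ 1.12812353, -2.45805322,  0.90187023]), 'tvec': array([482.76615876, 311.10169818, 711.01606216])}
top {'K': array([[470.2337703 ,   0.        , 262.34329296],
       [  0.        , 470.2337703 , 190.46531236],
       [  0.        ,   0.        ,   1.        ]]), 'rvec': array([ 2.19274578, -2.19870418,  0.09104776]), 'tvec': array([ 145.69823525,  569.6003894 , 1132.49617821])}
{'clock': 0.1, 'joints': array([-1.28759987e+00,  3.00410519e-01,  1.52150551e+00, -3.01453194e-06,
        1.32069657e+00, -6.65601433e-02]), 'qd': array([-0.0001901 , -0.00232842, -0.00158348, -0.00128535,  0.00141178,
       -0.00083061]), 'effort': array([-1.60648860e-04, -5.32641327e+01, -3.53287303e+01,  7.08532822e-02,
        2.34265690e-02, -5.53447967e-05]), 'eef_pos': array([ 188.42084628, -516.4737649 ,  204.95152637]), 'eef_rot': array([-3.14057477e+00, -6.49240377e-05,  3.49757311e-01]), 'wrist_force': array([-0.77661413,  0.03383625,  0.50200587]), 'moment': array([ 0.02610233, -0.046086  , -0.00330488]), 'finger_force': 0.0, 'finger_gap': 94.08008129977944} -18.8
```

View pics/top0.png

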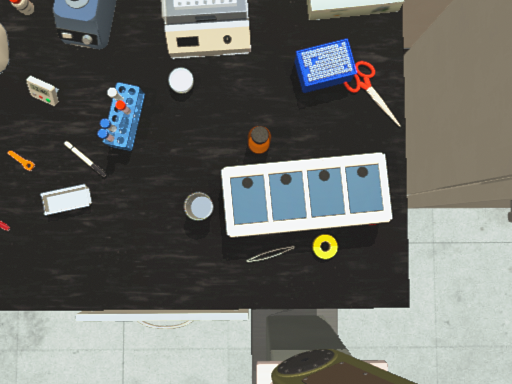

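View pics/scene0.png

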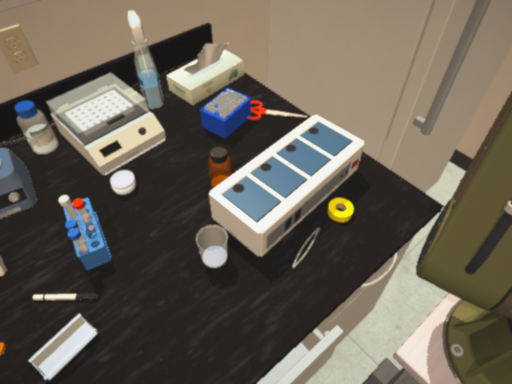

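The top view shows the four hatches with pads near (247,183), (286,179), (324,175) and (362,172). The bottle is behind hatch 1, the beaker is to the left, and the tape (325,247) and forceps (270,255) are in front. Next I'll measure them.

```bash
cat > h.py <<'E'
import numpy as np,cv2
from cell import manip, cams, readout
def ray(n,uv,z):
    i=cams.camera_info(n);R=cv2.Rodrigues(i["rvec"])[0];c=-R.T@i["tvec"]
    uv=np.atleast_2d(uv).astype(float)
    d=np.c_[uv,np.ones(len(uv))]@np.linalg.inv(i["K"]).T@R
    return c+d*((z-c[2])/d[:,2])[:,None]
def tool(target):
    "tool-frame shift from the measured pose to a world target"
    from scipy.spatial.transform import Rotation as Ro
    s=readout.read_state();R=Ro.from_euler('xyz',s["eef_rot"])
    return R.inv().apply(np.array(target)-s["eef_pos"])
E
python3 - <<'E'
from h import *
for n in("top","scene"):
    f=np.load(f"pics/{n}0.npz");p=f["p"];d=f["d"]
    hsv=cv2.cvtColor(p,cv2.COLOR_RGB2HSV)
    m=cv2.inRange(hsv,(95,70,60),(115,190,190))
    cs,_=cv2.findContours(m,cv2.RETR_EXTERNAL,cv2.CHAIN_APPROX_NONE)
    cs=[c for c in cs if cv2.contourArea(c)>700]
    for c in cs:
        r=cv2.minAreaRect(c); print(n,cv2.contourArea(c),r[0])
        w=ray(n,c[:,0,:],100)[:,:2].astype(np.float32)
        r=cv2.minAreaRect(w); print("   world",np.round(r[0],1),np.round(r[1],1),round(r[2],2))
        x,y,ww,hh=cv2.boundingRect(c)
        hull=cv2.convexHull(c);hm=np.zeros_like(m);cv2.drawContours(hm,[hull],0,255,-1)
        hm=cv2.erode(hm,np.ones((3,3)));dk=((p.max(2)<70)&(hm>0))
        v,u=np.nonzero(dk)
        if len(u): print("   pad",len(u),np.round(ray(n,[u.mean(),v.mean()],100),1))
E
```

```text
top 1297.0 (248.61888122558594, 199.307373046875)
   world [544.7 176.7] [103.4  73.6] 5.24
   pad 64 [[582.6 180.3 100. ]]
top 1290.5 (287.1292419433594, 195.60675048828125)
   world [552.9  89.4] [103.5  73.7] 5.2
   pad 66 [[590.9  92.5 100. ]]
top 1282.5 (325.53961181640625, 191.89605712890625)
   world [561.1   1.6] [103.5  73.9] 5.45
   pad 68 [[599.5   5.3 100. ]]
top 1272.0 (363.8127746582031, 188.25222778320312)
   world [569.2 -85.7] [103.6  73.5] 5.25
   pad 62 [[607.3 -82.3 100. ]]
scene 778.5 (85.62068939208984, 233.55172729492188)
   world [695.2 484.7] [ 65.6 181.2] 78.82
   pad 13 [[723.5 508.5 100. ]]
scene 1045.0 (251.46078491210938, 197.91641235351562)
   world [543.7 176.3] [100.1  71.1] 5.77
   pad 43 [[583.1 179.1 100. ]]
scene 909.0 (278.5, 176.0)
   world [551.8  88.8] [100.3  70.6] 5.66
   pad 37 [[591.4  91.1 100. ]]
scene 783.0 (303.3077087402344, 156.03846740722656)
   world [559.8   0.9] [100.   70.2] 4.95
   pad 32 [[598.8   3.9 100. ]]
```

```bash
python3 - <<'E'
from h import *
f=np.load("pics/top0.npz");d=f["d"]
i=cams.camera_info("top");R=cv2.Rodrigues(i["rvec"])[0];c=-R.T@i["tvec"]
for u,v in [(400,190),(408,150),(408,190),(408,203),(420,200),(480,180),(480,203),(440,100),(390,215),(228,232),(259,135)]:
    z=d[v,u]; w=R.T@(np.linalg.inv(i["K"])@[u,v,1]*z-i["tvec"]); print(u,v,np.round(w))
print(tool([350,-250,205]),tool([480,-82,205]))
E
```

```text
400 190 [ 571. -199.    3.]
408 150 [ 792. -480. -780.]
408 190 [ 625. -483. -799.]
408 203 [ 570. -480. -796.]
420 200 [ 576. -479. -648.]
480 180 [ 611. -481. -162.]
480 203 [ 550. -550. -310.]
440 100 [ 910. -477. -421.]
390 215 [ 508. -144.  100.]
228 232 [471. 223. 101.]
259 135 [689. 153. 115.]
[ 2.43109010e+02 -1.94971984e+02  1.65768253e-01] [ 4.22806807e+02 -3.08253428e+02  2.92741997e-01]
```

```bash
echo '{"offsets":[[243,-195,0,0,0,0.257],[243,-195,0,0,0,0.257],[243,-195,0,0,0,0.257],[243,-195,0,0,0,0.257],[243,-195,0,0,0,0.257]]}' > path.dat && python3 nudge.py path.dat 0 10; python3 - <<'E'
from h import *
s=readout.read_state();print(s["eef_pos"],s["eef_rot"],s["joints"],tool([480,-82,205]),tool([605.5,-82.5,135]))
E
```

```text
clock: 0.6
eef_pos: [318.3, -301.2, 205.3]
eef_rot: [-3.141, 0.0, 0.092]
wrist_force: [0.6, -1.3, 0.2]
finger_gap: 57.2
finger_force: 0.0
[ 318.34493879 -301.24138024  205.30942606] [-3.14143363e+00  8.49042656e-05  9.24077112e-02] [-8.41422193e-01  4.81280056e-02  1.81700802e+00  2.75047144e-05
  1.27663496e+00  6.36958452e-01] [ 181.19614965 -203.38900215    0.32638448] [ 306.12050169 -191.29933618   70.31385652]
```

```bash
echo '{"offsets":[[181,-203,0,0,0,0],[181,-203,0,0,0,0],[181,-203,0,0,0,0],[181,-203,0,0,0,0],[181,-203,0,0,0,0]]}' > path.dat && python3 nudge.py path.dat; echo '{"offsets":[[50,0,20,0,0,0],[100,0,40,0,0,0],[120,0,60,0,0,0],[120,0,60,0,0,0],[120,0,60,0,0,0]]}' > path.dat && python3 nudge.py path.dat; python3 - <<'E'
from h import *
s=readout.read_state();print(s["eef_pos"],s["eef_rot"],s["finger_gap"],tool([605.5,-82.5,115]))
E
```

```text
clock: 1.1
eef_pos: [467.0, -99.9, 205.4]
eef_rot: [3.142, -0.0, 0.093]
wrist_force: [0.5, -1.1, -0.4]
finger_gap: 17.7
finger_force: 0.0
clock: 1.6
eef_pos: [585.3, -90.7, 144.7]
eef_rot: [-3.141, 0.002, 0.093]
wrist_force: [0.1, 0.5, 0.4]
finger_gap: 0.3
finger_force: 0.0
[585.25664764 -90.67625463 144.67388555] [-3.14102415e+00  1.92214418e-03  9.30659566e-02] 0.33951456199565094 [20.97258083 -6.24277546 29.63718181]
```

```bash
echo '{"offsets":[[21,-6,15,0,0,0],[21,-6,30,0,0,0],[21,-6,36,0,0,0],[21,-6,36,0,0,0]]}' > path.dat && python3 nudge.py path.dat; echo '{"offsets":[[0,0,2,0,0,0],[0,0,4,0,0,0],[0,0,6,0,0,0],[0,0,7,0,0,0],[0,0,7,0,0,0]]}' > path.dat && python3 nudge.py path.dat
```

```text
clock: 2.0
eef_pos: [605.0, -83.2, 109.2]
eef_rot: [-3.141, 0.001, 0.092]
wrist_force: [0.1, -0.2, 0.1]
finger_gap: 0.6
finger_force: 0.0
clock: 2.5
eef_pos: [606.0, -82.9, 102.4]
eef_rot: [-3.142, 0.0, 0.093]
wrist_force: [0.2, 0.4, 0.3]
finger_gap: 0.6
finger_force: 0.0
```

```bash
for i in 1 2; do echo '{"offsets":[[0,0,0.5,0,0,0],[0,0,1,0,0,0],[0,0,1.5,0,0,0],[0,0,1.5,0,0,0]]}' > path.dat && python3 nudge.py path.dat | grep -E "pos|force: \["; done
```

```text
eef_pos: [606.1, -82.8, 100.9]
wrist_force: [0.5, -0.3, -0.1]
eef_pos: [606.2, -82.9, 99.6]
wrist_force: [-0.1, 0.0, 1.8]
```

```bash
echo '{"offsets":[[0,0,0.5,0,0,0],[0,0,1,0,0,0],[0,0,1,0,0,0]]}' > path.dat && python3 nudge.py path.dat | grep -E "pos|force: \[";echo '{"offsets":[[0,0,0.5,0,0,0],[0,0,1,0,0,0],[0,0,1,0,0,0]]}' > path.dat && python3 nudge.py path.dat | grep -E "pos|force: \["
```

```text
eef_pos: [606.2, -82.9, 98.5]
wrist_force: [0.7, 0.3, 1.7]
eef_pos: [606.2, -82.9, 97.5]
wrist_force: [1.0, 0.6, 2.3]
```

```bash
echo '{"offsets":[[0,0,1,0,0,0],[0,0,2,0,0,0],[0,0,2,0,0,0]]}' > path.dat && python3 nudge.py path.dat | grep -E "pos|force: \[";echo '{"offsets":[[0,0,1,0,0,0],[0,0,2,0,0,0],[0,0,2,0,0,0]]}' > path.dat && python3 nudge.py path.dat | grep -E "pos|force: \["
```

```text
eef_pos: [606.1, -82.9, 95.3]
wrist_force: [1.2, 0.5, 2.1]
eef_pos: [605.9, -82.9, 93.2]
wrist_force: [-0.7, 0.1, 2.1]
```

Hatch 4 keeps sinking at about 2 N, so it's the free one. I'll press it further down.

```bash
echo '{"offsets":[[0,0,2,0,0,0],[0,0,4,0,0,0],[0,0,6,0,0,0],[0,0,8,0,0,0],[0,0,8,0,0,0]]}' > path.dat && python3 nudge.py path.dat | grep -E "pos|force: \[";echo '{"offsets":[[-1,0,2,0,0,0],[-2,0,4,0,0,0],[-3,0,6,0,0,0],[-3,0,8,0,0,0],[-3,0,10,0,0,0]]}' > path.dat && python3 nudge.py path.dat | grep -E "pos|force: \["
```

```text
eef_pos: [606.0, -82.9, 85.0]
wrist_force: [1.3, 0.1, 1.3]
eef_pos: [603.0, -83.1, 75.2]
wrist_force: [-0.1, -0.0, 3.2]
```

```bash
echo '{"offsets":[[0,0,-30,0,0,0],[0,0,-70,0,0,0],[0,0,-100,0,0,0],[0,0,-100,0,0,0]]}' > path.dat && python3 nudge.py path.dat | grep -E "pos|force: \[";echo '{"offsets":[[-40,0,0,0,0,0],[-80,0,0,0,0,0],[-112,0,0,0,0,0],[-112,0,0,0,0,0],[-112,0,0,0,0,0]]}' > path.dat && python3 nudge.py path.dat | grep -E "pos|force: \["
python3 - <<'E'
from h import *
p,d=cams.camera("scene"); cv2.imwrite("pics/s1.png",cv2.resize(p[80:250,150:400,::-1],None,fx=3,fy=3))
E
```

```text
eef_pos: [604.4, -83.4, 179.5]
wrist_force: [0.3, 0.0, 0.5]
eef_pos: [491.4, -93.6, 175.1]
wrist_force: [0.8, -0.2, 1.1]
```

View pics/s1.png

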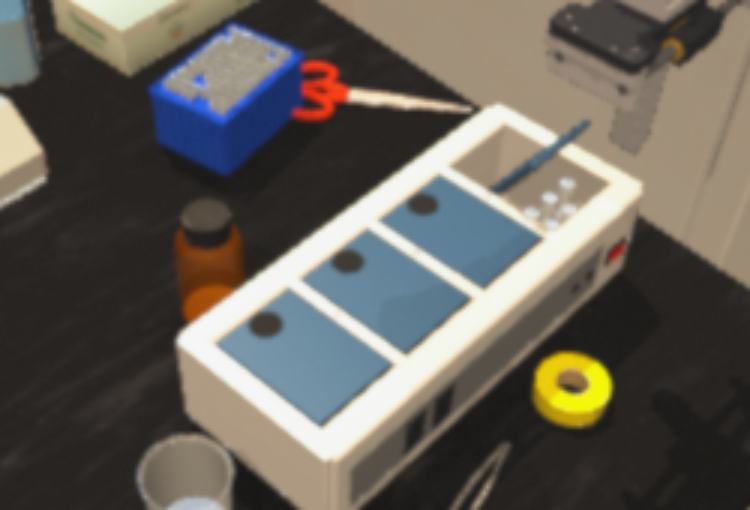

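Hatch 4 is up about 0.85 rad (edge from (495,190) to (588,125) in the crop), and the others are flush. I'll lower the tool in front of the edge and push.

```bash
echo '{"offsets":[[0,0,25,0,0,0],[0,0,45,0,0,0],[15,0,45,0,0,0],[25,0,45,0,0,0],[25,0,45,0,0,0]]}' > path.dat && python3 nudge.py path.dat | grep -E "pos|force: \[";echo '{"offsets":[[8,0,0,0,0,0],[16,0,0,0,0,0],[24,0,0,0,0,0],[32,0,0,0,0,0],[36,0,0,0,0,0]]}' > path.dat && python3 nudge.py path.dat | grep -E "pos|force: \["; echo '{"offsets":[[6,0,0,0,0,0],[12,0,0,0,0,0],[18,0,0,0,0,0],[20,0,0,0,0,0]]}' > path.dat && python3 nudge.py path.dat | grep -E "pos|force: \["
```

```text
eef_pos: [517.8, -91.0, 130.1]
wrist_force: [-0.9, 0.3, -0.6]
eef_pos: [553.1, -87.8, 130.5]
wrist_force: [-0.2, -0.1, 0.4]
eef_pos: [572.7, -86.0, 130.3]
wrist_force: [-2.7, -0.1, 0.0]
```

```bash
for i in 1 2 3; do echo '{"offsets":[[1,0,0,0,0,0],[2,0,0,0,0,0],[2,0,0,0,0,0]]}' > path.dat && python3 nudge.py path.dat | grep -E "pos|force: \[";done
python3 - <<'E'
from h import *
p,d=cams.camera("scene"); cv2.imwrite("pics/s2.png",cv2.resize(p[60:230,200:450,::-1],None,fx=3,fy=3))
E
```

```text
eef_pos: [574.2, -85.8, 130.4]
wrist_force: [-1.5, 0.5, -0.2]
eef_pos: [575.8, -85.7, 130.3]
wrist_force: [-5.8, -1.2, 1.0]
eef_pos: [576.4, -85.6, 130.1]
wrist_force: [-16.2, -0.9, 6.2]
```

View pics/s2.png

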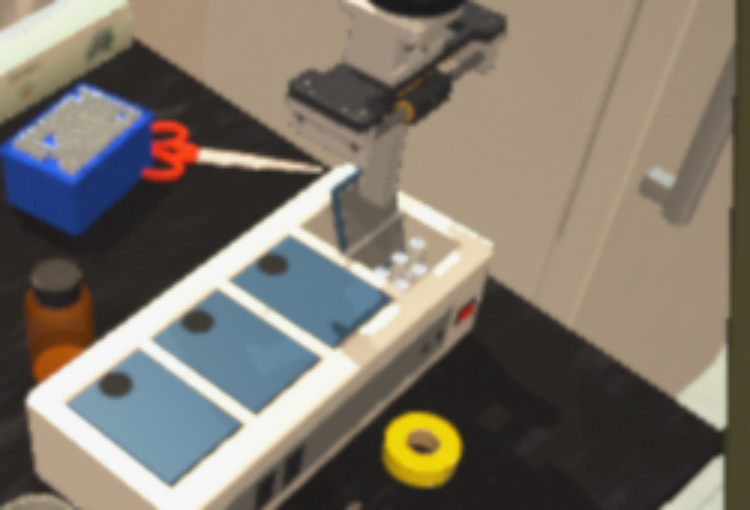

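The hatch leans back past upright at (345,210), and the force jumped to 16 N, so it's on its stop. Now I'll withdraw and check.

```bash
echo '{"offsets":[[-10,0,0,0,0,0],[-30,0,0,0,0,0],[-60,0,0,0,0,0],[-80,0,-20,0,0,0],[-80,0,-50,0,0,0]]}' > path.dat && python3 nudge.py path.dat | grep -E "pos|force: \[";echo '{"offsets":[[-40,0,-40,0,0,0],[-80,0,-80,0,0,0],[-110,0,-100,0,0,0],[-110,0,-100,0,0,0],[-110,0,-100,0,0,0]]}' > path.dat && python3 nudge.py path.dat | grep -E "clock|pos|force: \["
python3 - <<'E'
from h import *
p,d=cams.camera("scene"); q,dt=cams.camera("top")
a=cv2.resize(p[60:230,200:450],None,fx=2,fy=2);b=cv2.resize(q[120:290,180:430],None,fx=2,fy=2)
cv2.imwrite("pics/s3.png",np.vstack([a,b])[:600,:,::-1])
i=cams.camera_info("top");R=cv2.Rodrigues(i["rvec"])[0]
v,u=np.mgrid[145:215,345:390]; z=dt[145:215,345:390]
w=(np.linalg.inv(i["K"])@np.c_[u.ravel(),v.ravel(),np.ones(u.size)].T*z.ravel()-i["tvec"][:,None]).T@R
w=w[(w[:,2]>120)&(w[:,2]<170)]
r=(w[:,:2]-[576.6,-85.2])@[0.9957,.0926]
for k in range(120,170,6):
    m=(w[:,2]>=k)&(w[:,2]<k+6)
    if m.any(): print(k,m.sum(),r[m].min().round(1),r[m].mean().round(1),r[m].max().round(1))
E
```

```text
eef_pos: [496.3, -92.8, 180.2]
wrist_force: [0.1, 0.2, -0.6]
clock: 9.8
eef_pos: [389.1, -103.2, 281.1]
wrist_force: [0.6, 0.0, 0.1]
120 37 1.7 3.9 6.0
126 39 3.6 6.2 10.4
132 39 5.6 8.0 11.7
138 34 8.5 10.3 15.7
144 58 10.2 12.7 15.9
150 112 12.1 17.6 21.5
156 9 15.7 17.7 19.3
```

View pics/s3.png

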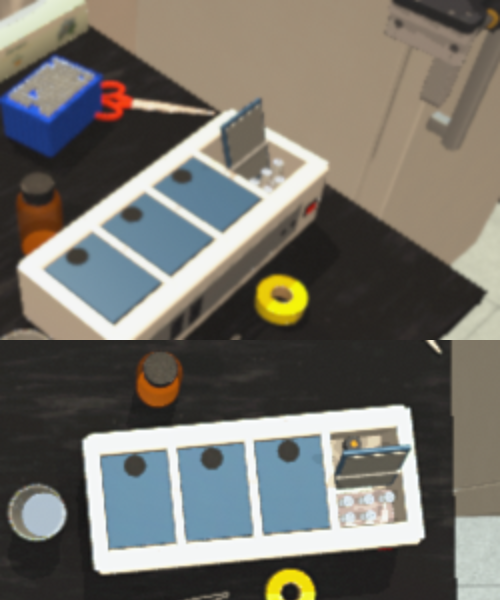

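Hatch 4 leans at about 1.9 rad, the other three are flush, and the loose items haven't moved. The hand is clear, so I'll hand it in.

```bash
python3 -c "
from cell import manip, cams, readout
print(manip.sign_off())"
```

```text
the job is handed in; nothing more can be done
None
```

The free hatch was hatch 4, the rightmost and the first one I pressed; it now leans back on its stop at about 1.9 rad, the other three are shut and untouched, the hand is clear, and the job was handed in at about 10 s on the robot's clock.

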